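# Dock a circuit board and lock the carriage

## Robot

A 6-joint arm with a two-finger parallel gripper is mounted at the origin on the work surface. World frame = base frame: x ahead of the robot, y to its left, z up, the work surface at z = 0. Lengths are in m, angles in rad, forces in N, time in s.
With the tool pointing down it reaches from about 0.275 to 0.975 m from the base axis. Payload 8.4 kg.
Tool frame: the origin (TCP) lies at the very end of the fingers, on their centre line; the grasp point (between the pads) lies bot.tcp_to_grasp behind it (bot.tcp_to_grasp is the distance from the TCP to the grasp point, in m); z points along the fingers, y is the line along which they close (so a half turn about z gives the same grasp; the last joint's range is limited). The gripper opens to 92 mm and grips with 3 to 60 N. Pads are 20 mm wide; open, the fingers measure 128 mm over their backs; the gripper's body (75 mm by 189 mm) begins 69 mm behind the grasp point.
Start: joints at [-1.16, 0.353, 1.633, -0, 1.155, -0.002], TCP at [0.251, -0.573, 0.215] pointing down, gripper open.
Joint ranges: [-2.63, 2.63], [-0.92, 2.1], [0.06, 2.66], [-1.3, 4.44], [0, 2.69], [-3.02, 3.02]. Speed limits (rad/s): [2.22, 2.22, 2.79, 3.14, 3.14, 3.14].

## Interface

Orientations are given as a unit quaternion [w, x, y, z].
In Python, from bench import monitor, cams, bot gives the robot as it stands.
- The arm moves only by the tool step_arm, never from a script. Its argument "series" is a list of rows, each a list of 7 numbers: the turn, a rotation vector about the tool's x, y, z each as a share of 90 degrees, from -1 to 1, then the shift along the tool's x, y, z each as a share of 1 m, from -1 to 1, then the opening in per cent of the stroke, from 0 (shut) to 100 (fully open). A call has exactly 8 rows; each row is the pose to reach, as a shift and turn from the pose commanded when the call began, along the tool's axes at that moment; what a row does not reach only later rows make up. A row lasts 1/8 s, in which the tool goes at most 62.5 mm and 10.7 degrees, less where a joint would pass 70% of its speed; a pose out of reach is approached as far as the arm can. A call with a number of a shift or a turn outside -1 to 1 is refused whole. A call with a gripper value outside its range is refused whole. The fingers move at their own pace and stop on an object; "grip_force" is the grip in N (left out, the last holds). Time passes only in rows, so rows that repeat a pose let the fingers close, or fill a call up. It gives the time, the measured TCP pose, the force, the opening and the grip force at its end, in the units of the state.
- monitor.get_state(): the state, without advancing time (a new reading comes with each control period).
- cams.get_image(name): name is "side" or "top" or "wrist"; returns the picture (400x640x3 uint8, red, green, blue); there is no depth.
- cams.camera_model(name): a dict with "fx", "fy", "cx", "cy" (pixels), "k1" (the pictures are not rectified: a ray, as slopes to the right and down, at radius r is drawn at 1 + k1 r^2 times it, then the intrinsics apply), "pose" (4x4, takes a point from camera to world coordinates). Camera axes: x right, y down, z forward; pixel columns grow to the right and rows downward; lengths in m; the calibration is good to about 2 mm. A picture is of the moment at which its call begins: read the wrist's pose just before it. camera_model takes no time and is no camera call; for the wrist camera it gives the pose at the moment of the call.
- bot.job_done(): hands the job in; it is judged then, once.
The state is a dict: "clock": time; "joints": joint angles; "qd": joint speeds; "joint_efforts": joint torques, N m; "eef_pos": TCP position; "tool_rot": TCP orientation; "wrist_force": force on the tool from outside, world axes, zero at the start; "moment": the same for the moment, N m; "grip_width": finger opening in m; "finger_force": force on a finger pad.
Only numpy, scipy, OpenCV 4.12 (cv2) and the standard library are available. Lean on these libraries where they do the work, as an engineer would, in place of code of your own. Each camera call takes 0.05 s, during which the arm holds its last target. There are 200 camera calls.

## Task

Put the circuit board into the test dock: pinch both red tabs of the lock knob and turn it clockwise to open, slide the carriage all the way home into the dock, then pinch the tabs again and turn the knob back to locked so that both tabs have sprung out. Do not touch the circuit board, and leave the tape roll, tin, meter, tools, bottle and tray where they are.

Things in the scene. Friction and masses are not known exactly. Their poses are not given: they have to be found in the camera images.
- fixture: The docking fixture, fixed: aluminium base plate, top at z = 12 mm, x = -60 to 185, y = -155 to 180 mm of its frame. Origin: on the lock knob's upright axis, at bench level; z up. Knob on the side nearer the robot, carriage on the far side (+x), blue test dock (110 mm wide, 67 mm high) at the +y end. Its yaw from the world axes is up to 0.4 rad either way.
- knob (a joint): Turn of the lock knob, rad: 0 = locked, 1.40 = open, clockwise seen from above as it grows; hard stops at both. At both ends the tabs' teeth spring into notches (within about 0.05 rad of the end) and it cannot turn unless both tabs are held in by more than about 4 mm; in between the ring holds the tabs partly in. Friction 0.05 N m. The black handle bar lies along the fixture's x when locked.
- knob_grip (a point): Point on the knob's axis at z = 60 mm, midway between the two tabs: where to pinch. Only the position is of use. The handle bar is 80 mm long, 20 mm thick, z = 36 to 76 mm. Around its foot is a dark ring of blocks with the notches, outer radius 45 mm, top at z = 34 mm.
- tongue_tip (a point): End of the steel tongue under the handle, 52 mm from the knob's axis, 13 mm wide, z = 18 to 32 mm, turning with the knob. Locked, it points along the fixture's +x and bars the carriage's side lug; open, it points nearly along -y and lets the lug pass. With the carriage home, the locked tongue stands right behind the lug.
- tab_a (a joint): Inward travel of one red tab, m: 0 = sprung out, 0.007 = fully in. A plate on the handle's flank, turning with it, 36 mm long, z = 36 to 80 mm; outer face 27 mm from the knob's axis when out (54 mm over both tabs), 20 mm when in (40 mm over both). Each takes 4.5 N to start, 8.5 N fully in: pinch with 15 to 25 N, fingertips above z = 36 mm. Faces the fixture's +y when locked.
- tab_b (a joint): The same for the opposite tab, which faces the fixture's -y when the knob is locked.
- carriage (a joint): Travel of the carriage along the fixture's +y, m: 0 = fully back, 0.125 = home against its stop in the dock. It starts between 0 and 0.038. About 2 N of friction; it stays where it is left. A grey plate 122 mm wide (x) and 150 mm long (y), top at z = 26 mm; with the knob locked the tongue stops it at about 0.092.
- push_face (a point): Middle of the back (-y) face of the orange push plate that stands up at the carriage's rear edge, at z = 62 mm: push here along the fixture's +y. The plate is 60 mm wide (x), 8 mm thick, z = 22 to 82 mm. It moves with the carriage; home, it lies at x = 126, y = 0 mm of the fixture's frame.
- board: The green circuit board, 90 x 128 mm, with fan and chips (up to z = 43 mm), fixed on the carriage. Origin: middle of its underside, z = 32 mm, 81 mm in front (+y) of the push face. Not to be touched.
- tape_roll: Yellow tape roll lying on the near rear corner of the base plate, 60 mm across, 18 mm high. Origin: centre of its underside. Leave it.
- screw_tin: Round aluminium tin, 52 mm across, 26 mm high, standing on the near front corner of the base plate. Origin: centre of its underside. Leave it.
- multimeter: Grey multimeter lying on the bench, 150 x 78 x 34 mm (with dial up to 42). Origin: centre of its underside. Leave it.
- screwdriver: Red screwdriver, 190 mm long, lying on the bench. Leave it.
- brush: Blue brush, 170 mm long, lying on the bench. Leave it.
- flux_bottle: Amber bottle, 52 mm across, 120 mm high. Origin: centre of its underside. Leave it.
- parts_tray: Blue divided tray 120 x 90 x 28 mm. Origin: centre of its underside. Leave it.

How it is judged:
By the outcome, as a careful person would: the job done as asked, in the order asked, and still so for the second after the job is handed in, with the robot touching nothing.
It also fails if it takes over 67 s, if anything falls off the work surface, if the arm or the gripper's body presses on something with over 40 N, if the wrist force passes 120 N, or if a joint passes its speed limit or range.

## Working session

There is one attempt and no reset: what is moved stays moved. The work goes in short steps, Python scripts to look and compute and a tool call to move; the robot and the scene stay as the last step left them, time stands still between calls to the robot, and variables do not carry over. Pictures are saved under pics/ and viewed, at most 10 in all, crops included, and the job is handed in when it is done.

Besides the shell and the picture viewer there is one more tool, called as name(argument=value, ...) on one line, values as JSON. step_arm: Moves the arm, as the interface text tells. Its arguments: {"type":"object","properties":{"series":{"type":"array","items":{"type":"array","items":{"type":"number"}}},"grip_force":{"type":"number"}},"required":["series"]}

```bash
mkdir -p pics; cat > h.py <<'E'
import numpy as np, cv2
from bench import monitor, cams, bot
def save(n,f):
    m=cams.camera_model(n); im=cams.get_image(n); cv2.imwrite(f'pics/{f}.png',im[:,:,::-1]); return im,m
def ray(m,u,v):
    x=(u-m['cx'])/m['fx']; y=(v-m['cy'])/m['fy']; a,b=x,y
    for _ in range(20):
        s=1+m['k1']*(a*a+b*b); a,b=x/s,y/s
    P=np.array(m['pose']); return P[:3,3],P[:3,:3]@np.array([a,b,1])
def onz(m,u,v,z):
    o,d=ray(m,u,v); return o+d*(z-o[2])/d[2]
def proj(m,p):
    P=np.array(m['pose']); q=P[:3,:3].T@(np.array(p)-P[:3,3]); a,b=q[:2]/q[2]; s=1+m['k1']*(a*a+b*b)
    return np.array([m['fx']*a*s+m['cx'],m['fy']*b*s+m['cy']])
def blobs(im,lo,hi,amin=30):
    h=cv2.cvtColor(im,cv2.COLOR_RGB2HSV); k=cv2.inRange(h,np.array(lo),np.array(hi))
    n,l,s,c=cv2.connectedComponentsWithStats(k); return [(s[i].tolist(),c[i].round(1).tolist()) for i in range(1,n) if s[i,4]>=amin]
E
python3 - <<'E'
from h import *
for n in ['top','side']:
    im,m=save(n,n+'0'); print(n,{k:(np.round(v,3).tolist()) for k,v in m.items()})
    print('red',blobs(im,(0,140,90),(6,255,255))+blobs(im,(174,140,90),(180,255,255)))
    print('or',blobs(im,(8,150,120),(18,255,255)))
    print('green',blobs(im,(45,80,40),(85,255,255),200))
print(bot.tcp_to_grasp, monitor.get_state())
E
```

```text
top {'fx': 473.06, 'fy': 473.06, 'cx': 315.439, 'cy': 192.808, 'k1': 0.035, 'pose': [[0.008, -0.997, 0.075, 0.418], [-1.0, -0.009, -0.016, 0.042], [0.016, -0.075, -0.997, 1.63], [0.0, 0.0, 0.0, 1.0]]}
red [([483, 165, 47, 51, 1964], [505.6, 190.4]), ([309, 188, 7, 12, 58], [312.3, 193.9]), ([324, 189, 6, 13, 58], [326.2, 195.1]), ([432, 215, 19, 23, 163], [441.1, 225.8])]
or [([348, 152, 5, 18, 51], [350.1, 160.7])]
green [([264, 88, 30, 19, 522], [278.8, 96.9]), ([312, 148, 36, 27, 492], [329.4, 160.5])]
side {'fx': 468.522, 'fy': 468.522, 'cx': 325.435, 'cy': 193.265, 'k1': -0.1, 'pose': [[-0.94, -0.247, 0.237, 0.26], [-0.342, 0.672, -0.657, 0.786], [0.003, -0.699, -0.716, 0.916], [0.0, 0.0, 0.0, 1.0]]}
red [([359, 57, 51, 42, 1673], [384.0, 77.3]), ([393, 115, 23, 21, 186], [403.9, 124.7]), ([328, 183, 13, 10, 77], [333.9, 187.3]), ([319, 193, 14, 23, 238], [325.6, 203.4]), ([329, 375, 6, 7, 38], [331.5, 378.0])]
or [([294, 152, 19, 21, 296], [303.1, 161.9]), ([219, 338, 21, 18, 213], [228.5, 346.4])]
green [([272, 166, 44, 40, 596], [293.2, 185.4]), ([169, 194, 39, 32, 690], [187.9, 209.6]), ([31, 307, 64, 66, 206], [62.9, 339.0])]
0.0187 {'clock': 0.1, 'joints': array([-1.16040442e+00,  3.53558146e-01,  1.63408415e+00, -3.51404413e-05,
        1.15518714e+00, -2.41107117e-03]), 'qd': array([ 1.54007264e-03, -2.89451378e-03, -3.96564763e-03,  1.64025071e-03,
       -3.26333081e-04,  3.71972010e-06]), 'joint_efforts': array([-4.42151122e-04, -5.94905984e+01, -3.34930408e+01,  6.98212464e-02,
        1.82112982e-02, -1.21130822e-05]), 'eef_pos': array([ 0.25053729, -0.57208836,  0.21394128]), 'tool_rot': array([-6.02314837e-04,  9.78773083e-01,  2.04946017e-01, -1.41009891e-04]), 'wrist_force': array([-0.03388542,  0.86376566, -0.42373269]), 'moment': array([ 0.0630345 , -0.00250533,  0.03143608]), 'finger_force': 0.0, 'grip_width': 0.0918655862968865}
```

View pics/top0.png

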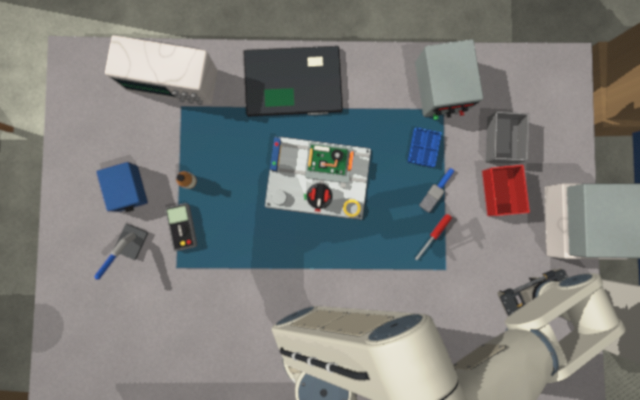

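View pics/side0.png

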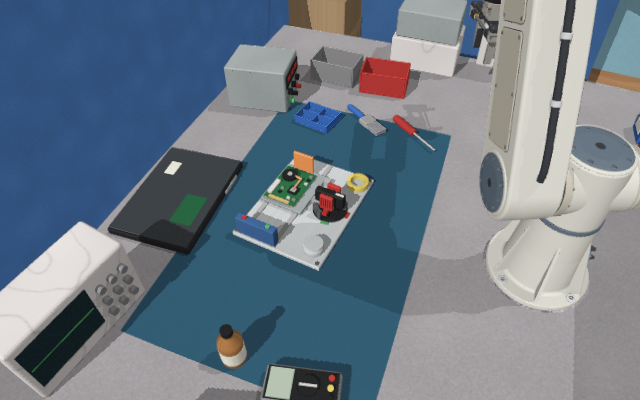

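The top view shows the fixture at about (266–371, 137–218), the knob at (319,194), and the orange plate at (350,161). The side view shows the knob at (330,200) and the orange plate at (303,162). Next I'll compute the fixture pose from the plate corners and tabs.

```bash
python3 - <<'E'
from h import *
mt=cams.camera_model('top'); ms=cams.camera_model('side')
im=cv2.imread('pics/top0.png')[:,:,::-1]
a=onz(mt,312.3,193.9,.08);b=onz(mt,326.2,195.1,.08);print('tabs',a,b,(a+b)/2,'yaw',np.arctan2(*(a-b)[[1,0]])-np.pi/2)
h=cv2.cvtColor(im,cv2.COLOR_RGB2HSV)
roi=np.zeros(h.shape[:2],np.uint8);roi[125:230,255:385]=255
k=cv2.inRange(h,np.array((90,110,0)),np.array((110,255,140)));k=cv2.bitwise_and(255-k,roi)
k=cv2.morphologyEx(k,cv2.MORPH_OPEN,np.ones((3,3)))
c=max(cv2.findContours(k,0,2)[0],key=cv2.contourArea)
print(cv2.boxPoints(cv2.minAreaRect(c)))
P=np.array([onz(mt,*p[0],.012)[:2]*1000 for p in c],np.float32)
r=cv2.minAreaRect(P);print(r,cv2.boxPoints(r))
# orange plate in side: top edge corners
s=cv2.imread('pics/side0.png')[:,:,::-1];hs=cv2.cvtColor(s,cv2.COLOR_RGB2HSV)
k=cv2.inRange(hs,np.array((8,150,120)),np.array((18,255,255)));k[:,330:]=0;k[200:]=0
c=max(cv2.findContours(k,0,2)[0],key=cv2.contourArea);print(cv2.approxPolyDP(c,2,True).reshape(-1,2).tolist())
cv2.imwrite('pics/c.png',np.hstack([cv2.resize(im[125:230,255:385,::-1],None,fx=3,fy=3),cv2.resize(s[145:250,230:360,::-1],None,fx=3,fy=3)]))
E
```

```text
tabs [0.53027284 0.02823232 0.08      ] [ 0.52674943 -0.01747941  0.08      ] [0.52851114 0.00537645 0.08      ] yaw -0.07692694966166758
[[262.71884 207.9643 ]
 [272.0836  134.21695]
 [372.76175 147.00146]
 [363.397   220.74881]]
((592.694580078125, 9.489212036132812), (347.3661804199219, 256.97174072265625), 83.32595825195312) [[ 444.89383 -148.08418]
 [ 700.12415 -177.94963]
 [ 740.49536  167.0626 ]
 [ 485.265    196.92805]]
[[294, 152], [295, 167], [312, 172], [312, 157]]
```

View pics/c.png

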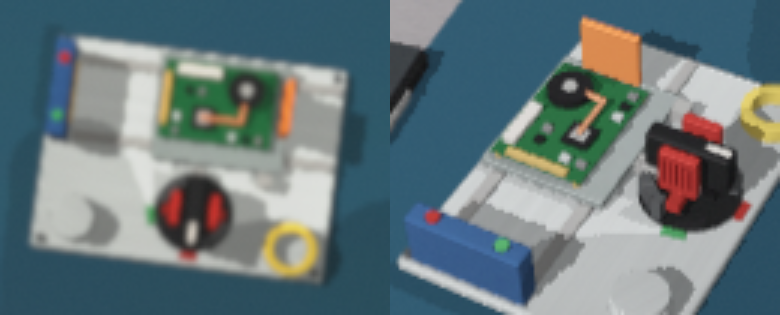

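The crops confirm the layout: the plate's long edge gives a yaw of about -0.115, with the knob near (529, 5) mm. I'm moving above the knob now for a close look.

step_arm(series=[[0,0,-0.1,0.05,-0.04,-0.05,70],[0,0,-0.2,0.1,-0.085,-0.09,70],[0,0,-0.3,0.15,-0.13,-0.1,70],[0,0,-0.4,0.2,-0.17,-0.1,70],[0,0,-0.5,0.25,-0.215,-0.1,70],[0,0,-0.6,0.3,-0.257,-0.1,70],[0,0,-0.7,0.35,-0.3,-0.1,70],[0,0,-0.8,0.4,-0.343,-0.1,70]])

```text
clock: 1.1
eef_pos: [0.4571, -0.1434, 0.3145]
tool_rot: [0.0, 0.67, 0.743, 0.0]
wrist_force: [0.2, -0.3, -0.9]
grip_width: 0.0643
finger_force: 0.0
```

```bash
cat >> h.py <<'E'
from scipy.spatial.transform import Rotation as R
def to(p,yaw):
    "shift+turn (units of moves) from now to TCP p, tool down with closing axis y at world angle yaw (mod pi)"
    s=monitor.get_state(); q=s['tool_rot']; A=R.from_quat(np.r_[q[1:],q[0]])
    out=[]
    for y in (yaw,yaw+np.pi):
        B=R.from_matrix(np.array([[-np.sin(y),np.cos(y),0],[np.cos(y),np.sin(y),0],[0,0,-1]]).T)
        # columns: x=y cross z ; y=(cos,sin,0); z=down
        yv=np.array([np.cos(y),np.sin(y),0]);zv=np.array([0,0,-1.]);B=R.from_matrix(np.c_[np.cross(yv,zv),yv,zv])
        out.append((A.inv()*B).as_rotvec()/(np.pi/2))
    t=min(out,key=np.linalg.norm)
    print('pos',s['eef_pos'].round(4),'j6',s['joints'][5].round(2),'F',s['wrist_force'].round(1),'w',round(s['grip_width'],4),'turn',t.round(3),'shift',(A.inv().apply(np.array(p)-s['eef_pos'])).round(4))
def fx(x,y,k,yaw):
    return np.array(k[:2])+R.from_euler('z',yaw).as_matrix()[:2,:2]@np.array([x,y])
E
python3 -c "
from h import *
to([.50,.005,.32],1.455)"
```

```text
pos [ 0.4571 -0.1434  0.3145] j6 -0.41 F [ 0.2 -0.3 -0.9] w 0.0643 turn [ 0.    0.   -0.86] shift [ 0.1432  0.058  -0.0055]
```

step_arm(series=[[0,0,-0.11,0.03,0.01,-0.01,80],[0,0,-0.22,0.06,0.02,-0.01,80],[0,0,-0.33,0.09,0.03,-0.01,80],[0,0,-0.44,0.12,0.045,-0.01,80],[0,0,-0.55,0.143,0.058,-0.01,80],[0,0,-0.66,0.143,0.058,-0.01,80],[0,0,-0.77,0.143,0.058,-0.01,80],[0,0,-0.86,0.143,0.058,-0.01,80]])

```text
clock: 2.1
eef_pos: [0.5001, 0.0028, 0.3241]
tool_rot: [-0.0, 0.058, 0.998, -0.0]
wrist_force: [0.3, 0.1, -0.6]
grip_width: 0.0738
finger_force: 0.0
```

```bash
python3 - <<'E'
from h import *
im,m=save('wrist','w1'); print({k:(np.round(v,3).tolist()) for k,v in m.items()}); s=monitor.get_state();print(s['eef_pos'],s['joints'])
for l,h in (((0,140,90),(6,255,255)),((174,140,90),(180,255,255)),((8,150,120),(18,255,255))): print(blobs(im,l,h,60))
print('knob proj',proj(m,[.529,.005,.08]))
E
```

```text
{'fx': 323.338, 'fy': 323.338, 'cx': 318.632, 'cy': 201.638, 'k1': -0.054, 'pose': [[0.114, 0.949, 0.294, 0.416], [0.993, -0.109, -0.034, 0.012], [0.0, 0.296, -0.955, 0.495], [0.0, 0.0, 0.0, 1.0]]}
[0.50007344 0.00273919 0.32409502] [ 2.49307865e-03  6.22069492e-02  1.75543727e+00 -2.16214289e-05
  1.32467291e+00 -1.45858134e+00]
[([622, 31, 11, 11, 86], [627.2, 36.2]), ([31, 119, 33, 58, 1030], [46.4, 148.1]), ([300, 177, 12, 27, 241], [306.6, 188.5]), ([336, 178, 11, 25, 194], [340.5, 188.8]), ([0, 230, 18, 45, 420], [5.6, 255.8])]
[]
[([622, 170, 18, 34, 482], [631.9, 186.5]), ([259, 242, 11, 51, 379], [264.3, 265.4])]
knob proj [322.90792821 190.59333153]
```

View pics/w1.png

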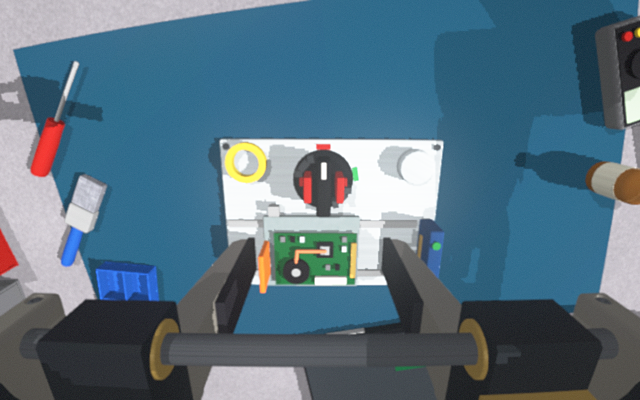

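The wrist view shows the knob at (323,188), near plate corners at (221,139) and (442,139), and the push plate's back top edge at about x=260, rows 243–292.

```bash
python3 - <<'E'
from h import *
ms=cams.camera_model('side');m=cams.camera_model('wrist')
im=cv2.imread('pics/w1.png')[:,:,::-1]
h=cv2.cvtColor(im,cv2.COLOR_RGB2HSV)
# near edge of plate: subpixel from rows of mat->white transition
pts=[]
for u in list(range(265,300,5))+list(range(350,430,5)):
    g=im[125:155,u,0].astype(float); d=np.diff(g); i=np.argmax(d); pts.append(onz(m,u,125.5+i,.012)[:2])
pts=np.array(pts);p=np.polyfit(pts[:,1],pts[:,0],1);yaw=np.arctan(-(-p[0])*-1) ;print('near edge x=',p,'yaw',-np.arctan(p[0]))
for uv in((221,139.5),(442,139.5)): print(onz(m,*uv,.012))
a=onz(m,306.6,188.5,.07);b=onz(m,340.5,188.8,.07);print('tabs',a,b,(a+b)/2)
k=cv2.inRange(h,np.array((8,150,120)),np.array((18,255,255)));k[:,:240]=0;k[:,290:]=0
c=max(cv2.findContours(k,0,2)[0],key=cv2.contourArea);print(cv2.approxPolyDP(c,1.5,True).reshape(-1,2).tolist())
yaw=-np.arctan(p[0]);K=(a+b)[:2]/2
for q in cv2.approxPolyDP(c,1.5,True).reshape(-1,2):
    w=onz(m,*q,.082)[:2]; print(q,R.from_euler('z',-yaw).as_matrix()[:2,:2]@(w-K))
for q in((294,152),(312.5,157)): 
    w=onz(ms,*q,.082)[:2]; print('side',q,R.from_euler('z',-yaw).as_matrix()[:2,:2]@(w-K))
to([*K,.16],yaw+np.pi/2)
E
```

```text
near edge x= [0.11529197 0.46713061] yaw -0.1147851739833368
[ 0.45289828 -0.13812556  0.012     ]
[0.48822374 0.18861013 0.012     ]
tabs [ 0.52640312 -0.01677089  0.07      ] [0.53180833 0.02896351 0.07      ] [0.52910572 0.00609631 0.07      ]
[[268, 242], [265, 242], [259, 256], [261, 292], [265, 290], [269, 274]]
[268 242] [ 0.07409191 -0.07675386]
[265 242] [ 0.07412794 -0.08094523]
[259 256] [ 0.0958223  -0.09044148]
[261 292] [ 0.15461337 -0.09058057]
[265 290] [ 0.15114215 -0.08450941]
[269 274] [ 0.12446691 -0.07747159]
side (294, 152) [ 0.15205932 -0.08754523]
side (312.5, 157) [ 0.09745699 -0.09198291]
pos [0.5001 0.0027 0.3241] j6 -1.46 F [ 0.1  0.1 -0. ] w 0.0737 turn [-0.    -0.     0.003] shift [-0.0286  0.0065  0.1641]
```

step_arm(series=[[0,0,0,-0.015,0.003,0.05,80],[0,0,0,-0.029,0.0065,0.1,80],[0,0,0,-0.029,0.0065,0.14,80],[0,0,0,-0.029,0.0065,0.18,80],[0,0,0,-0.029,0.0065,0.21,80],[0,0,0,-0.029,0.0065,0.24,80],[0,0,0,-0.029,0.0065,0.265,80],[0,0,0,-0.029,0.0065,0.279,80]])

```text
clock: 3.15
eef_pos: [0.5291, 0.0056, 0.0441]
tool_rot: [-0.001, 0.062, 0.998, -0.0]
wrist_force: [0.1, 0.2, 0.9]
grip_width: 0.0734
finger_force: 0.0
```

step_arm(series=[[0,0,0,0,0,0,70],[0,0,0,0,0,0,60],[0,0,0,0,0,0,50],[0,0,0,0,0,0,40],[0,0,0,0,0,0,35],[0,0,0,0,0,0,30],[0,0,0,0,0,0,30],[0,0,0,0,0,0,30]], grip_force=22)

```text
clock: 4.15
eef_pos: [0.5307, 0.0055, 0.0467]
tool_rot: [0.001, 0.061, 0.998, -0.0]
wrist_force: [-1.9, -1.5, 9.9]
grip_width: 0.0378
finger_force: 22.1
```

```bash
python3 - <<'E'
from h import *
im,m=save('wrist','w2'); s=monitor.get_state();print(s['eef_pos'],s['wrist_force'],s['moment'],s['grip_width'])
im2,_=save('side','s2')
cv2.imwrite('pics/c2.png',np.hstack([im[150:350,160:480,::-1],cv2.resize(im2[140:240,270:390,::-1],None,fx=3,fy=2)[:200]]) if 0 else np.vstack([cv2.resize(im[130:330,160:480,::-1],(640,300)),cv2.resize(im2[100:240,230:430,::-1],(640,290))]))
E
```

```text
[0.5306899  0.00546388 0.04669003] [-1.33812626 -0.58848032 10.82164123] [-0.12214033  0.16141688  0.01722381] 0.03773025024082223
```

View pics/c2.png

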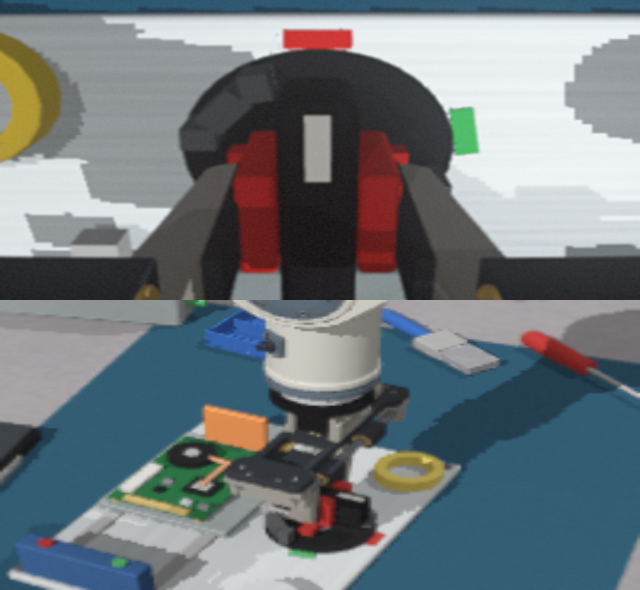

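Both pads sit on the red tabs, so I'm turning the knob clockwise.

step_arm(series=[[0,0,0.05,0,0,0,30],[0,0,0.11,0,0,0,30],[0,0,0.18,0,0,0,30],[0,0,0.25,0,0,0,30],[0,0,0.32,0,0,0,30],[0,0,0.39,0,0,0,30],[0,0,0.46,0,0,0,30],[0,0,0.53,0,0,0,30]])

```text
clock: 5.25
eef_pos: [0.5302, 0.0048, 0.0467]
tool_rot: [0.001, 0.46, 0.888, -0.0]
wrist_force: [-3.5, -5.6, 11.8]
grip_width: 0.0381
finger_force: 22.1
```

```bash
python3 - <<'E'
from h import *
to([.529,.006,.0455],-.1148+np.pi/2-1.4); print(monitor.get_state()['moment'])
E
```

```text
pos [0.5302 0.0048 0.0467] j6 -0.61 F [-3.5 -5.6 11.8] w 0.0381 turn [0.    0.001 0.355] shift [ 0.0017 -0.0003  0.0012]
[-1.11419222  0.52095684  0.08088507]
```

step_arm(series=[[0,0,0.07,0,0,0,30],[0,0,0.14,0,0,0,30],[0,0,0.21,0,0,0,30],[0,0,0.27,0,0,0,30],[0,0,0.32,0,0,0,30],[0,0,0.35,0,0,0,30],[0,0,0.37,0,0,0,30],[0,0,0.37,0,0,0,30]])

```text
clock: 6.25
eef_pos: [0.5296, 0.0046, 0.0466]
tool_rot: [0.0, 0.694, 0.72, -0.001]
wrist_force: [-5.6, -6.2, 15.2]
grip_width: 0.038
finger_force: 22.1
```

```bash
python3 - <<'E'
from h import *
to([.529,.006,.0455],-.1148+np.pi/2-1.4); print(monitor.get_state()['moment'])
E
```

```text
pos [0.5296 0.0046 0.0466] j6 -0.03 F [-5.6 -6.2 15.2] w 0.038 turn [-0.     0.001 -0.012] shift [ 0.0014 -0.0005  0.0011]
[-1.23526079  0.91119712  0.25332022]
```

step_arm(series=[[0,0,0,0,0,0,45],[0,0,0,0,0,0,60],[0,0,0,0,0,0,75],[0,0,0,0,0,0,75],[0,0,0,0,0,-0.04,75],[0,0,0,0,0,-0.09,75],[0,0,0,0,0,-0.14,75],[0,0,0,0,0,-0.2,75]])

```text
clock: 7.25
eef_pos: [0.5293, 0.0058, 0.2466]
tool_rot: [-0.0, 0.694, 0.72, -0.0]
wrist_force: [0.7, -0.0, -0.1]
grip_width: 0.0687
finger_force: 0.0
```

```bash
python3 - <<'E'
from h import *
im,m=save('wrist','w3')
cv2.imwrite('pics/c3.png',im[:,:,::-1])
K=(.529,.0058);yaw=-.1148
for c in (.036,):
    p=fx(.126,-.089-.045,K,yaw); to([*p,.16],yaw); to([*p,.05],yaw)
E
```

```text
pos [0.5332 0.0059 0.255 ] j6 -0.03 F [ 3.7 -0.3  6.4] w 0.0689 turn [ 0.006 -0.001  0.096] shift [-0.1514  0.0993  0.096 ]
pos [0.5332 0.0059 0.255 ] j6 -0.03 F [ 3.7 -0.3  6.4] w 0.0689 turn [ 0.006 -0.001  0.096] shift [-0.1514  0.0982  0.206 ]
```

View pics/c3.png

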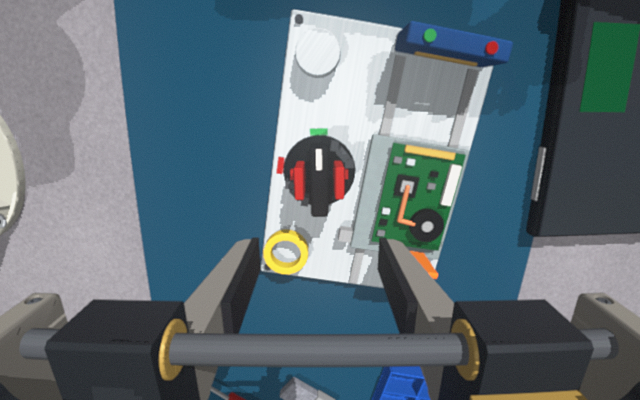

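The knob is open: the white mark lines up with the green marker at (318,132–160). Next I'll go behind the push plate with the fingers closed.

step_arm(series=[[0,0,0.03,-0.04,0.03,0,40],[0,0,0.06,-0.08,0.06,0,20],[0,0,0.096,-0.12,0.085,0,0],[0,0,0.096,-0.151,0.103,0.03,0],[0,0,0.096,-0.151,0.103,0.08,0],[0,0,0.096,-0.151,0.103,0.13,0],[0,0,0.096,-0.151,0.103,0.17,0],[0,0,0.096,-0.151,0.103,0.195,0]])

```text
clock: 8.3
eef_pos: [0.6371, -0.1412, 0.0477]
tool_rot: [-0.001, 0.747, 0.665, -0.001]
wrist_force: [0.1, 0.3, 0.1]
grip_width: 0.0004
finger_force: 0.0
```

```bash
python3 - <<'E'
from h import *
K=(.529,.0058);yaw=-.1148
s=monitor.get_state();print(R.from_euler('z',-yaw).as_matrix()[:2,:2]@(s['eef_pos'][:2]-K))
p=fx(.126,-.089,K,yaw); to([*p,.05],yaw)
p=fx(.126,0,K,yaw); to([*p,.05],yaw)
E
```

```text
[ 0.1241907  -0.13362685]
pos [ 0.6371 -0.1412  0.0477] j6 -0.11 F [0.1 0.3 0.1] w 0.0004 turn [-0.002 -0.    -0.   ] shift [ 0.0446  0.0018 -0.0023]
pos [ 0.6371 -0.1412  0.0477] j6 -0.11 F [0.1 0.3 0.1] w 0.0004 turn [-0.002 -0.    -0.   ] shift [ 0.1336  0.0018 -0.0022]
```

step_arm(series=[[0,0,0,0.02,0.002,0,0],[0,0,0,0.032,0.002,0,0],[0,0,0,0.04,0.002,0,0],[0,0,0,0.05,0.002,0,0],[0,0,0,0.06,0.002,0,0],[0,0,0,0.07,0.002,0,0],[0,0,0,0.08,0.002,0,0],[0,0,0,0.09,0.002,0,0]])

```text
clock: 9.3
eef_pos: [0.6508, -0.0518, 0.0505]
tool_rot: [0.0, 0.747, 0.665, 0.0]
wrist_force: [0.3, -2.5, 1.5]
grip_width: 0.0002
finger_force: 1.2
```

step_arm(series=[[0,0,0,0.008,0,0,0],[0,0,0,0.015,0,0,0],[0,0,0,0.021,0,0,0],[0,0,0,0.025,0,0,0],[0,0,0,0.028,0,0,0],[0,0,0,0.03,0,0,0],[0,0,0,0.031,0,0,0],[0,0,0,0.031,0,0,0]])

```text
clock: 10.3
eef_pos: [0.6539, -0.0215, 0.0504]
tool_rot: [-0.0, 0.747, 0.665, -0.0]
wrist_force: [0.6, -0.6, 0.6]
grip_width: 0.0006
finger_force: 0.4
```

Pushing with about 2.5 N. I'm going on gently until the force shows the stop.

step_arm(series=[[0,0,0,0.002,0,0,0],[0,0,0,0.004,0,0,0],[0,0,0,0.005,0,0,0],[0,0,0,0.006,0,0,0],[0,0,0,0.007,0,0,0],[0,0,0,0.008,0,0,0],[0,0,0,0.009,0,0,0],[0,0,0,0.009,0,0,0]])

```text
clock: 11.3
eef_pos: [0.6541, -0.0192, 0.0504]
tool_rot: [0.003, 0.746, 0.666, -0.003]
wrist_force: [-3.2, -33.9, 2.3]
grip_width: 0.0006
finger_force: 17.0
```

Hard stop at push-face y ≈ 0 in the fixture frame, which is home. I'm backing off and raising.

step_arm(series=[[0,0,0,-0.009,0,0,0],[0,0,0,-0.02,0,0,0],[0,0,0,-0.045,0,0,0],[0,0,0,-0.045,0,-0.03,0],[0,0,0,-0.045,0,-0.08,30],[0,0,0,-0.045,0,-0.13,60],[0,0,0,-0.045,0,-0.18,80],[0,0,0,-0.045,0,-0.2,80]])

```text
clock: 12.3
eef_pos: [0.6511, -0.0571, 0.2541]
tool_rot: [0.001, 0.746, 0.665, 0.002]
wrist_force: [1.0, -1.0, -1.0]
grip_width: 0.0386
finger_force: 0.0
```

```bash
python3 - <<'E'
from h import *
to([.529,.0058,.246],-.1148+np.pi/2-1.4)
E
```

```text
pos [ 0.6511 -0.0571  0.2541] j6 0.02 F [ 1. -1. -1.] w 0.0386 turn [ 0.003 -0.    -0.109] shift [ 0.0485 -0.1286  0.0076]
```

step_arm(series=[[0,0,-0.03,0.01,-0.03,0,80],[0,0,-0.06,0.025,-0.07,0,80],[0,0,-0.09,0.04,-0.1,0,80],[0,0,-0.105,0.0485,-0.1285,0,80],[0,0,-0.105,0.0485,-0.1285,0.02,80],[0,0,-0.105,0.0485,-0.1285,0.04,80],[0,0,-0.105,0.0485,-0.1285,0.05,80],[0,0,-0.105,0.0485,-0.1285,0.05,80]])

```text
clock: 13.3
eef_pos: [0.5275, 0.0057, 0.2]
tool_rot: [-0.001, 0.689, 0.725, -0.0]
wrist_force: [-0.6, 0.4, 0.6]
grip_width: 0.0735
finger_force: 0.0
```

```bash
python3 - <<'E'
from h import *
im,m=save('wrist','w4'); to([.529,.0058,.0455],-.1148+np.pi/2-1.4)
cv2.imwrite('pics/c4.png',im[:,:,::-1])
E
```

```text
pos [0.5279 0.0056 0.2006] j6 -0.04 F [ 0.2 -0.   0.2] w 0.0738 turn [-0.    -0.    -0.004] shift [1.000e-04 1.100e-03 1.551e-01]
```

View pics/c4.png

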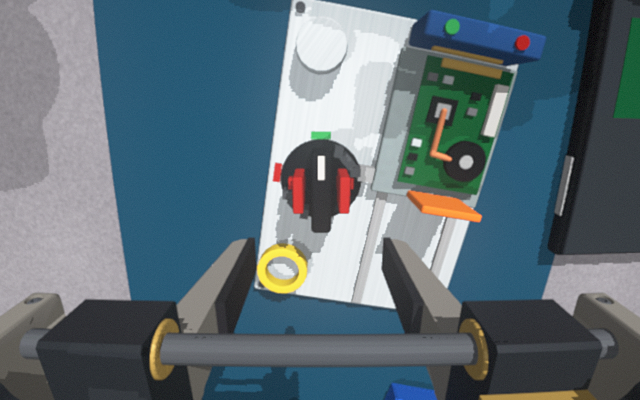

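The carriage is in the dock, with the push plate at (445,205). The knob is open at (321,185), so I'm descending to pinch it again.

step_arm(series=[[0,0,0,0,0.001,0.04,80],[0,0,0,0,0.001,0.08,80],[0,0,0,0,0.001,0.115,80],[0,0,0,0,0.001,0.14,80],[0,0,0,0,0.001,0.155,80],[0,0,0,0,0.001,0.155,75],[0,0,0,0,0.001,0.155,65],[0,0,0,0,0.001,0.155,55]])

```text
clock: 14.35
eef_pos: [0.5296, 0.0056, 0.0465]
tool_rot: [0.001, 0.689, 0.725, 0.001]
wrist_force: [0.0, -0.1, 5.6]
grip_width: 0.0523
finger_force: 4.9
```

step_arm(series=[[0,0,0,0,0,0,45],[0,0,0,0,0,0,40],[0,0,0,0,0,0,30],[0,0,0,0,0,0,30],[0,0,0,0,0,0,30],[0,0,0,0,0,0,30],[0,0,-0.03,0,0,0,30],[0,0,-0.08,0,0,0,30]], grip_force=22)

```text
clock: 15.35
eef_pos: [0.5295, 0.0056, 0.0468]
tool_rot: [0.001, 0.642, 0.767, 0.0]
wrist_force: [-2.9, -1.1, 11.9]
grip_width: 0.0382
finger_force: 22.1
```

step_arm(series=[[0,0,-0.06,0,0,0,30],[0,0,-0.12,0,0,0,30],[0,0,-0.18,0,0,0,30],[0,0,-0.24,0,0,0,30],[0,0,-0.3,0,0,0,30],[0,0,-0.36,0,0,0,30],[0,0,-0.42,0,0,0,30],[0,0,-0.48,0,0,0,30]])

```text
clock: 16.35
eef_pos: [0.5295, 0.0056, 0.0468]
tool_rot: [0.001, 0.314, 0.95, 0.0]
wrist_force: [-3.2, -0.0, 12.2]
grip_width: 0.0384
finger_force: 22.1
```

```bash
python3 - <<'E'
from h import *
to([.529,.0058,.0455],-.1148+np.pi/2); print(monitor.get_state()['moment'])
E
```

```text
pos [0.5295 0.0056 0.0468] j6 -0.92 F [-3.2 -0.  12.2] w 0.0384 turn [ 0.     0.001 -0.333] shift [ 0.0006 -0.0001  0.0013]
[ 0.01520406  0.40587081 -0.08190705]
```

step_arm(series=[[0,0,-0.06,0,0,0,30],[0,0,-0.12,0,0,0,30],[0,0,-0.18,0,0,0,30],[0,0,-0.24,0,0,0,30],[0,0,-0.29,0,0,0,30],[0,0,-0.325,0,0,0,30],[0,0,-0.35,0,0,0,30],[0,0,-0.35,0,0,0,30]])

```text
clock: 17.35
eef_pos: [0.5295, 0.0056, 0.0468]
tool_rot: [0.001, 0.046, 0.999, 0.0]
wrist_force: [-3.1, -0.5, 12.9]
grip_width: 0.0376
finger_force: 22.2
```

```bash
python3 - <<'E'
from h import *
to([.529,.0058,.0455],-.1148+np.pi/2); print(monitor.get_state()['moment'])
E
```

```text
pos [0.5295 0.0056 0.0468] j6 -1.47 F [-3.1 -0.5 12.9] w 0.0376 turn [0.    0.001 0.015] shift [0.0005 0.0001 0.0013]
[-0.00555993  0.39849783 -0.50378567]
```

Moment is −0.5 N m, so the knob is at the locked stop. I'm releasing, rising and checking.

step_arm(series=[[0,0,0,0,0,0,45],[0,0,0,0,0,0,60],[0,0,0,0,0,0,80],[0,0,0,0,0,0,80],[0,0,0,0,0,-0.04,80],[0,0,0,0,0,-0.09,80],[0,0,0,0,0,-0.14,80],[0,0,0,0,0,-0.2,80]])

```text
clock: 18.35
eef_pos: [0.5281, 0.0056, 0.2465]
tool_rot: [-0.001, 0.046, 0.999, -0.0]
wrist_force: [0.7, -0.3, -0.5]
grip_width: 0.0735
finger_force: 0.0
```

step_arm(series=[[0,0,0,0.03,0,-0.04,80],[0,0,0,0.05,0,-0.06,80],[0,0,0,0.05,0,-0.06,80],[0,0,0,0.05,0,-0.06,80],[0,0,0,0.05,0,-0.06,80],[0,0,0,0.05,0,-0.06,80],[0,0,0,0.05,0,-0.06,80],[0,0,0,0.05,0,-0.06,80]])

```text
clock: 19.35
eef_pos: [0.4791, 0.0101, 0.3052]
tool_rot: [-0.0, 0.046, 0.999, -0.0]
wrist_force: [-0.0, 0.1, -0.4]
grip_width: 0.0735
finger_force: 0.0
```

```bash
python3 - <<'E'
from h import *
im,m=save('wrist','w5'); 
u,v=proj(m,[.529,.006,.07]).astype(int);print(u,v,monitor.get_state()['wrist_force'])
bl=[b for b in blobs(im,(0,140,90),(6,255,255),60) if abs(b[1][0]-u)<60 and abs(b[1][1]-v)<60];print(bl)
# compare outer extents of tabs
for b in bl: 
    s=b[0]; print(onz(m,s[0],b[1][1],.08)[:2],onz(m,s[0]+s[2],b[1][1],.08)[:2])
cv2.imwrite('pics/c5.png',cv2.resize(im[max(0,v-90):v+135,u-140:u+160,::-1],(800,600),interpolation=2))
E
```

```text
319 208 [ 0.20369269 -0.37044807 -0.09440517]
[([313, 161, 14, 6, 67], [319.4, 163.1]), ([295, 195, 12, 28, 240], [301.5, 207.4]), ([332, 197, 12, 27, 209], [336.2, 208.9])]
[0.46673821 0.0040749 ] [0.46829863 0.02131847]
[ 0.5220632  -0.02452539] [ 0.52345703 -0.00911726]
[0.52839577 0.02281111] [0.5297959  0.03824351]
```

View pics/c5.png

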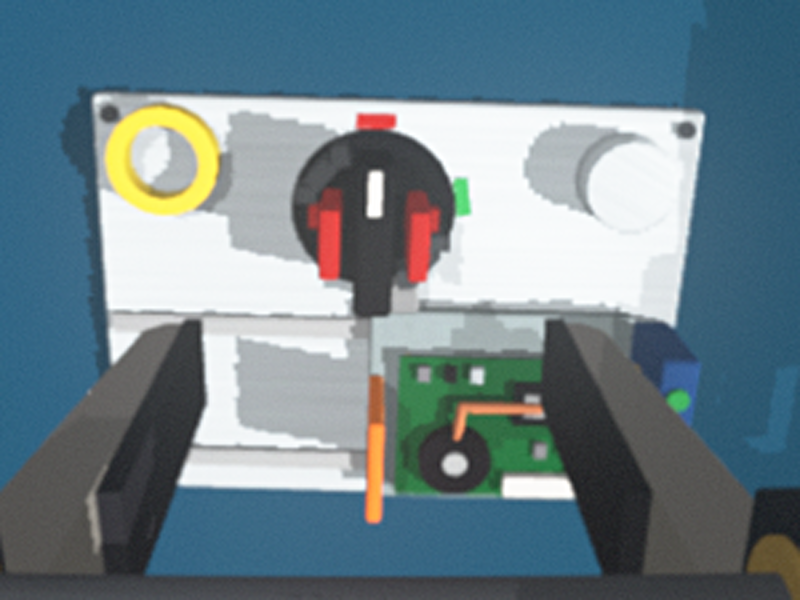

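The knob points at the red (locked) mark. Both tabs are sprung out (49 px over both, against 49 expected from the first view). The carriage is home, and the tape roll and tin haven't moved.

```bash
python3 -c "
from bench import bot
print(bot.job_done())"
```

```text
the job is handed in; nothing more can be done
None
```

The job is handed in: the carriage is home in the dock, the knob is back at locked with both tabs sprung out, and the board was not touched; robot time was about 20 s of the 67 s allowed.

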